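# Weigh a level displacer on the hook scale

## Robot

A 6-joint arm with a two-finger parallel gripper is mounted at the origin on a cart in front of the work surface, level with it; the furniture and walls round the work are solid. World frame = base frame: x ahead of the robot, y to its left, z up, the work surface at z = 0. Lengths are in m, angles in degrees, forces in N, time in s.
With the tool pointing down it reaches from about 0.4 to 0.825 m from the base axis. Payload 7 kg.
Tool frame: the origin (TCP) lies midway between the tips of the shut fingers; the grasp point (between the pads) lies 19 mm behind it; z points along the fingers, y is the line along which they close (so a half turn about z gives the same grasp; the last joint's range is limited). The gripper opens to 88 mm and grips with 3 to 60 N. Pads are 19 mm wide; open, the fingers measure 130 mm over their backs; the gripper's body (78 mm by 193 mm) begins 47 mm behind the grasp point.
Start: joints at [87.153, 20.546, 0.682, 0, -70.136, -16.507], TCP at [0.224, 0.637, 0.227] pointing down, gripper open.
Joint ranges: [-176.03, 176.03], [-82.01, 121.73], [-58.28, 71.71], [-173.87, 95.51], [-174.79, -0.11], [-173.66, 173.66]. Speed limits (degrees/s): [136.94, 136.94, 172.46, 180, 180, 180].

## Interface

Orientations are given as [roll, pitch, yaw] about the fixed x, y, z axes, in that order (R = Rz(yaw) Ry(pitch) Rx(roll)).
In Python, from plant import ctrl gives the robot as it stands. The module is installed in compiled form; this text tells all that it offers.
- The arm moves only by the tool send_rows, never from a script. Its argument "plan" is a list that holds one entry, the list of rows, each a list of 6 numbers: the shift along the tool's x, y, z in cm, then the turn, a rotation vector about the tool's x, y, z in degrees. A call has 1 to 8 rows; each row is the pose to reach, as a shift and turn from the pose commanded when the call began, along the tool's axes at that moment; what a row does not reach only later rows make up. A row lasts 1/12 s, in which the tool goes at most 41.7 mm and 7.16 degrees, less where a joint would pass 70% of its speed; a pose out of reach is approached as far as the arm can. A call with a gripper value outside its range is refused whole. "fingers" is the opening, from 0 (shut) to 1 (fully open), set as the call begins (left out, the last holds). The fingers move at their own pace and stop on an object; the grip force is fixed at half the most. Time passes only in rows, so rows that repeat a pose let the fingers close. It gives the time, the measured TCP pose, the force, the opening and the grip force at its end, in the units of the state.
- ctrl.get_obs(): the state, without advancing time (a new reading comes with each control period).
- ctrl.snapshot(name): name is "scene" or "top" or "wrist"; returns a dict with "img" (400x640x3 uint8, red, green, blue), "K" (3x3 intrinsics, pixels), "pose" (4x4, takes a point from camera to world coordinates). Camera axes: x right, y down, z forward; pixel columns grow to the right and rows downward; lengths in m; the calibration is good to about 2 mm. The wrist camera is an equidistant fisheye: a pixel r from the principal point sees the ray r / f radians off the axis. A picture is of the moment at which its call begins. There is no depth.
- ctrl.close_job(): hands the job in; it is judged then, once.
The state is a dict: "clock": time; "joint_pos": joint angles; "qvel": joint speeds; "tau": joint torques, N m; "tool_pos": TCP position; "orientation": TCP orientation; "force": force on the tool from outside, world axes, zero at the start; "moment": the same for the moment, N m; "opening": finger opening in m; "gripper_force": force on a finger pad.
Only numpy, scipy, OpenCV 4.12 (cv2) and the standard library are available. Lean on these libraries where they do the work, as an engineer would, in place of code of your own. Each camera call takes 0.05 s, during which the arm holds its last target. There are 200 camera calls.

## Task

Weigh the steel displacer on the hook scale. First pull the blue drag pointer up by its knob to zero, against the black pointer; then hang the displacer by its slotted strap on the scale hook, keeping hold while you lower it until the spring carries it all, neither pressing nor letting it drop, so that the blue pointer is not driven past the true weight. Leave the displacer hanging still with the blue pointer resting at the black one, do not touch the blue pointer once the displacer is on the hook, and leave the dial gauge and the sealant bottle where they are.

Things in the scene. Friction and masses are not known exactly. Their poses are not given: they have to be found in the camera images.
- scale_stand: Bench hook scale, fixed: grey base plate 210 x 150 mm, 40 mm square aluminium column, 252 mm high. Origin on the bench under the column's axis; its x axis points from the hook back to the column, so the hook points along its -x; y to the scale plate's side, z up. White plate with a black tick every 10 mm on the column's face at y +20 to +52 mm; drag rod (5 mm thick) at x -32, y +60 mm.
- scale_hook (a joint): How far the sprung hook carriage is pulled down (m): 0 unloaded at its upper stop, 0.08 at the lower stop; 0.15 N start load, then 130 N/m; little damped, it bounces if loaded suddenly.
- hook_saddle (a point): The lowest point of the hook's wire, upper side, where a hung thing rests: 107 mm in front (-x) of the column axis, 218.5 mm above the bench when unloaded, moves with the carriage. The wire is 7 mm thick, round. From the carriage it runs level along -x (axis 6.5 mm above this point), dips into the saddle over 20 mm and rises to the tip. Axes as the stand's.
- hook_tip (a point): Middle of the hook's rounded free end, 15 mm in front (-x) of the saddle; its top is 13 mm above the saddle point.
- black_pointer (a point): Underside of the black pointer arm that sticks out sideways from the carriage over the scale plate; moves with the carriage.
- drag_pointer (a joint): How far the blue drag pointer stands below zero (m): 0 at zero, touching the unloaded black pointer. Slides up and down on its rod, about 0.5 N friction, stays where it is left; the black pointer pushes it down and leaves it at the lowest point reached.
- drag_flag (a point): Upper side of the blue flag of the drag pointer; at the height of point black_pointer when they touch.
- drag_knob (a point): Middle of the blue knob (18 mm diameter, 25 mm tall) on top of the drag rod, 112 mm above the flag; it is 333 mm above the bench when the pointer is at zero.
- displacer: Level-transmitter displacer: stainless cylinder 50 mm diameter, 70 mm tall, flat upright aluminium strap on top (30 mm wide along y, 5 mm thick along x), 158 mm tall over all, 0.35 to 0.9 kg (not known). Stands on the 46 mm thick black foam block. Origin: centre of underside, z up. Slot in the strap 16 mm wide, 80 to 116 mm above the underside, open along x; solid head above.
- strap_eye (a point): Top of the slot in the strap, 115 mm above the displacer's underside, where the hook's wire bears. Axes as the displacer's.
- strap_head (a point): Middle of the solid head of the strap, 139 mm above the displacer's underside: grip it across its 30 mm width, fingers closing along the displacer's y.
- dial_gauge: White dial gauge lying on the foam block, 89 x 67 x 34 mm; stays where it is. Loose.
- sealant_bottle: Red sealant bottle with a white nozzle, 42 mm diameter, 108 mm tall, upright on the bench; stays where it is.
There are look-alikes about, which are no part of the job. Of the things like the displacer, leave any that is green or pink; of the rest the larger one is meant.

How it is judged (in metres and radians):
On the way, in this order (a step that is already met when the one before it is completed fails the run):
1. the blue drag pointer is drawn up to zero while the scale is empty (value of joint each of drag_pointer, scale_hook below 0.004 m), for 0.2 s.
2. the displacer hangs with its strap in the saddle of the hook and pulls the scale down (distance between strap_eye and hook_saddle below 0.01 m and value of joint scale_hook above 0.015 m), for 0.2 s.
At the end, for the whole second after the job is handed in: The displacer hangs free and upright (within 0.15 rad) by its slot in the saddle of the hook (within 10 mm) and is still (below 0.05 m/s); the blue drag pointer stands no more than 4.5 mm below the black pointer (all of step 2 and z of drag_flag in the frame of black_pointer above -0.0045 m and linear speed of displacer below 0.05 m/s and angle between displacer's own z axis and vertical below 0.15 rad and contact force between displacer and scale_hook above 2 N); the robot touches nothing.
It fails at once if the blue drag pointer is touched while the displacer is on the hook (contact force between any of the fingers, the arm and drag_pointer above 0.5 N and contact force between displacer and scale_hook above 0.5 N).
It fails at once if the scale is overloaded: the displacer presses on the hook with more than 16 N (contact force between displacer and scale_hook above 16 N).
It fails at once if the dial gauge or the sealant bottle is shifted by more than 30 mm (distance of any of dial_gauge, sealant_bottle from where it was at the start of the episode above 0.03 m).
It also fails if it takes over 58 s, if anything falls off the work surface, if the arm or the gripper's body presses on something with over 40 N, if the wrist force passes 120 N, or if a joint passes its speed limit or range.

## Working session

There is one attempt and no reset: what is moved stays moved. The work goes in short steps, Python scripts to look and compute and a tool call to move; the robot and the scene stay as the last step left them, time stands still between calls to the robot, and variables do not carry over. Pictures are saved under pics/ and viewed, at most 11 in all, crops included, and the job is handed in when it is done.

Besides the shell and the picture viewer there is one more tool, called after "Emit:" as name([rows], argument=value, ...), one row to a line, values as JSON. send_rows: Moves the arm, as the interface text tells. Its arguments: {"type":"object","properties":{"plan":{"type":"array","items":{"type":"array","items":{"type":"array","items":{"type":"number"}}}},"fingers":{"type":"number"}},"required":["plan"]}

```bash
mkdir -p pics; cat > h.py <<'E'
import numpy as np, cv2
from scipy.spatial.transform import Rotation as R
from plant import ctrl
def snap(n,f):
    s=ctrl.snapshot(n); cv2.imwrite('pics/'+f+'.png',s['img'][:,:,::-1]); np.savez('pics/'+f+'.npz',**s); return s
def load(f): return dict(np.load('pics/'+f+'.npz'))
def ray(s,u,v):
    d=np.linalg.inv(s['K'])@[u,v,1]; T=s['pose']; return T[:3,3],T[:3,:3]@(d/np.linalg.norm(d))
def plane(s,u,v,z):
    o,d=ray(s,u,v); return o+d*(z-o[2])/d[2]
def two(a,b):
    (o,d),(p,e)=a,b
    t=np.linalg.lstsq(np.c_[d,-e],p-o,rcond=None)[0]; A=o+d*t[0];B=p+e*t[1]; return (A+B)/2,np.linalg.norm(A-B)
def proj(s,X):
    c=np.linalg.inv(s['pose'])@np.r_[X,1]; q=s['K']@c[:3]; return q[:2]/q[2]
E
python3 - <<'E'
from h import *
a=snap('scene','s0');b=snap('top','t0')
for s in(a,b):print(s['K'].round(1).tolist(),s['pose'].round(3).tolist())
print(ctrl.get_obs())
E
```

```text
[[420.5, 0.0, 321.0], [0.0, 420.5, 195.7], [0.0, 0.0, 1.0]] [[0.721, -0.339, 0.605, -0.187], [-0.693, -0.335, 0.638, -0.965], [-0.014, -0.879, -0.476, 0.786], [0.0, 0.0, 0.0, 1.0]]
[[507.8, 0.0, 324.9], [0.0, 507.8, 195.6], [0.0, 0.0, 1.0]] [[-0.014, -0.998, 0.062, 0.451], [-1.0, 0.015, 0.005, -0.231], [-0.006, -0.062, -0.998, 1.529], [0.0, 0.0, 0.0, 1.0]]
{'clock': 0.1, 'joint_pos': array([ 8.71535301e+01,  2.05888619e+01,  6.39940699e-01, -1.69442639e-02,
       -7.01366339e+01, -1.65060975e+01]), 'qvel': array([ 0.13976341, -0.05653607,  0.10467934,  0.03952702, -0.12496077,
        0.06871326]), 'tau': array([-1.60851559e-03, -5.84160483e+01,  2.93749863e+01,  7.01547816e+00,
        1.01110016e-02, -5.69425492e-05]), 'tool_pos': array([0.22357619, 0.63643979, 0.22570857]), 'orientation': array([ 1.79913445e+02, -9.03674695e-03, -1.93583298e+01]), 'force': array([-0.23561483,  0.07950572,  0.20642583]), 'moment': array([0.04298045, 0.00083015, 0.01868316]), 'gripper_force': 0.0, 'opening': 0.0880351500780236}
```

View pics/s0.png

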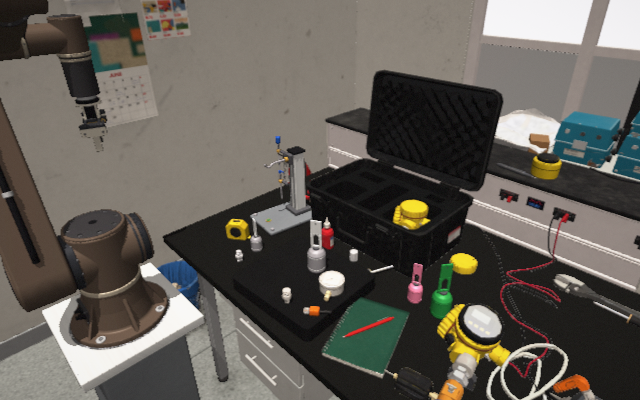

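View pics/t0.png

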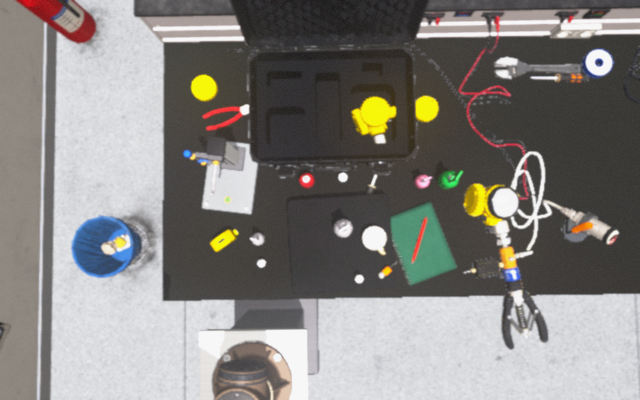

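The picture shows these displacer look-alikes in the scene view: small grey (256,242), large grey on the foam (317,258), pink (416,285) and green (442,298). By the description I choose the large grey one. The stand is at (295,190) and the bottle at (327,235). The white dial gauge is at (331,283). I'll check the choice in a close crop.

```bash
python3 - <<'E'
from h import *
a=load('s0')['img'][120:310,230:350,::-1];b=load('t0')['img'][130:265,175:400,::-1]
A=cv2.resize(a,None,fx=3.1,fy=3.1,interpolation=2);B=cv2.resize(b,None,fx=1.88,fy=1.88,interpolation=2)
c=np.zeros((max(len(A),len(B)),A.shape[1]+B.shape[1],3),np.uint8);c[:len(A),:A.shape[1]]=A;c[:len(B),A.shape[1]:]=B
print(c.shape);cv2.imwrite('pics/c0.png',c)
E
```

```text
(589, 795, 3)
```

View pics/c0.png

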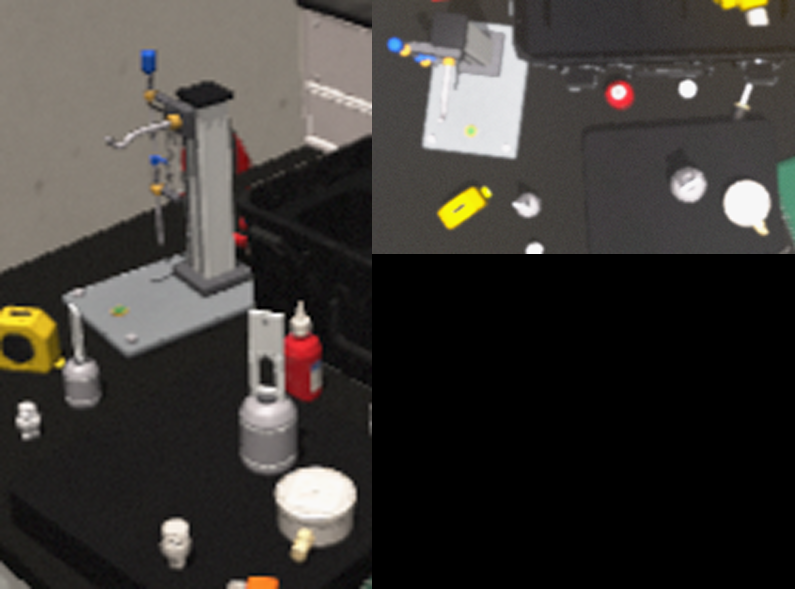

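The crop confirms it: the large bare-steel displacer with a slotted strap stands on the foam at scene (317,258), top (343,228). The hook points toward the robot and the blue knob sits on its rod at scene (278,140).

```bash
python3 - <<'E'
from h import *
a,b=load('s0'),load('t0')
def blobs(s,lo,hi,box,mn=8):
    h=cv2.cvtColor(s['img'],cv2.COLOR_RGB2HSV);m=cv2.inRange(h,lo,hi);k=np.zeros_like(m);x0,y0,x1,y1=box;k[y0:y1,x0:x1]=m[y0:y1,x0:x1]
    n,l,st,c=cv2.connectedComponentsWithStats(k);return [(c[i].round(2).tolist(),st[i].tolist()) for i in range(1,n) if st[i,4]>=mn],l
for s in(a,b):
    box=(230,120,330,250) if s is a else (170,130,260,220)
    print('blue',blobs(s,(100,120,60),(125,255,255),box,3)[0])
ka=blobs(a,(100,120,60),(125,255,255),(270,130,290,150),3)[0];kb=blobs(b,(100,120,60),(125,255,255),(175,140,195,165),3)[0]
print('knob',two(ray(a,*ka[0][0]),ray(b,*kb[0][0])))
# base plate
h=cv2.cvtColor(b['img'],cv2.COLOR_RGB2HSV)
m=((h[:,:,2]>110)&(h[:,:,1]<60)).astype(np.uint8);k=np.zeros_like(m);k[168:216,195:262]=m[168:216,195:262]
n,l,st,c=cv2.connectedComponentsWithStats(k);i=1+st[1:,4].argmax();cn=cv2.findContours((l==i).astype(np.uint8),0,1)[0][0]
ap=cv2.approxPolyDP(cn,3,True)[:,0];print(ap.tolist());print([plane(b,*p,.01).round(4).tolist() for p in ap])
# gray crops
g=b['img'].max(2)
print(g[214:244:1,328:362])
E
```

```text
blue [([277.5, 139.27], [276, 136, 4, 8, 30]), ([280.0, 171.0], [279, 170, 4, 3, 8])]
blue [([186.5, 153.29], [183, 150, 8, 8, 56]), ([201.52, 160.29], [197, 159, 11, 4, 21])]
knob (array([0.64014327, 0.11928832, 0.27323975]), np.float64(0.0006900317597454748))
[[206, 168], [202, 208], [250, 214], [257, 168]]
[[0.6346, 0.1335, 0.01], [0.5143, 0.1455, 0.01], [0.4942, 0.0016, 0.01], [0.6323, -0.0202, 0.01]]
[[67 69 63 ... 67 67 67]
 [66 68 68 ... 67 66 67]
 [64 68 63 ... 69 65 67]
 ...
 [67 68 65 ... 67 71 79]
 [63 71 70 ... 65 66 76]
 [65 68 66 ... 69 71 67]]
```

```bash
python3 - <<'E'
from h import *
a,b=load('s0'),load('t0')
A=cv2.resize(a['img'][125:215,255:335,::-1],None,fx=5,fy=5,interpolation=0)
A2=cv2.resize(a['img'][215:280,290:345,::-1],None,fx=6,fy=6,interpolation=0)
B=cv2.resize(b['img'][135:218,175:260,::-1],None,fx=4,fy=4,interpolation=0)
B2=cv2.resize(b['img'][210:245,325:365,::-1],None,fx=6,fy=6,interpolation=0)
c=np.zeros((600,800,3),np.uint8)
c[:450,:400]=A;c[:332,400:740]=B;c[340:550,400:640]=B2
cv2.imwrite('pics/c1.png',c);
E
```

```text
(no output)
```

View pics/c1.png

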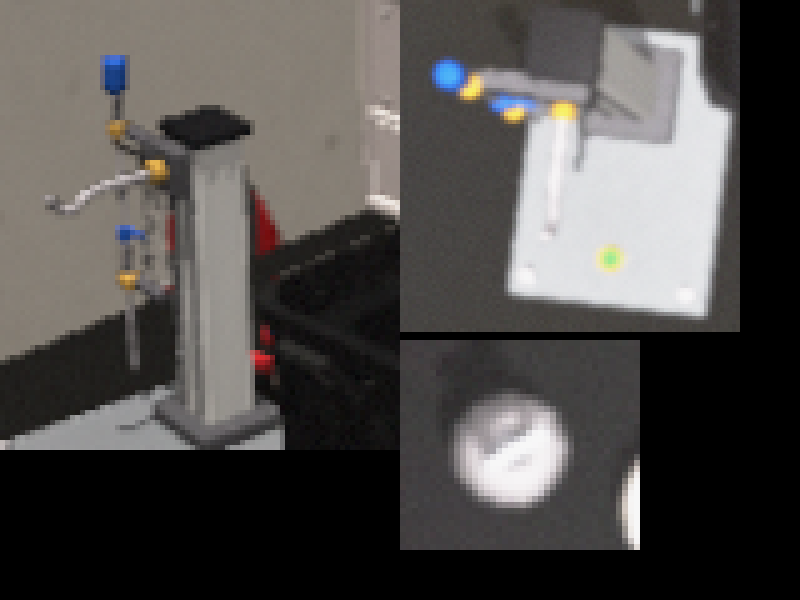

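Top view: the hook wire ends at about (212,193) and the knob is at (186.5,153.3), which gives z 0.273, so the blue pointer stands about 60 mm low. The strap's edge runs diagonally in the top view at (343,228). Next I measure the hook tip, the stand yaw and the strap.

```bash
python3 - <<'E'
from h import *
a,b=load('s0'),load('t0')
tip,e=two(ray(a,265,165),ray(b,212,193));print('tip',tip,e, plane(b,212,193,.228))
kn=np.array([.6401,.1193])
v=kn-tip[:2];print('len',np.linalg.norm(v),np.hypot(.09,.06),'yaw',np.degrees(np.arctan2(v[1],v[0])-np.arctan2(.06,.09)))
g=a['img'].max(2)
print('strap rows');
for r in range(216,240):print(r,g[r,306:330])
print('top')
g=b['img'].max(2)
for r in range(216,242):print(r,g[r,332:356])
E
```

```text
tip [0.54301584 0.06696855 0.22485121] 0.0015728664794451331 [0.54341091 0.06576111 0.228     ]
len 0.11029014182827755 0.10816653826391967 yaw -5.36398820344814
strap rows
216 [157 159 158 159 159 118  17  13  11  17  13  10  18  17  15  19  17  15
  18  15  17  15  14  14]
217 [160 157 157 160 159 124  43  11  17  15  15  15  19  19  21  21  21  12
  16  16 128 131  15  16]
218 [157 159 156 152 135 102  48  12  19  15  14  16  17  16  21  21  20  18
  15  12 156 156  16  15]
219 [156 142 124 110 111 115  81  13  19  19  16  10  16  17  17  19  18  18
  18  87 181 168  20  21]
220 [114  98  83  70 179 237 242 240 224 198 176 105  19  15  19  20  17  17
  21 107 190 174  68  15]
221 [ 68  49  39  39 146 199 207 200 183 190 218 226 235 241 227 148  15  18
  10 142 210 202 127  20]
222 [ 29  28  30  38 131 175 175 176 173 176 188 194 202 205 185 116  20  10
 143 203 215 204 220 188]
223 [ 28  31  32  37 131 174 174 177 153 125 157 174 175 175 158 100  15  88
 207 233 225 223 239 215]
224 [ 31  32  31  41 130 172 174 176 159 128 151 174 174 177 161 108  18  76
 166 229 242 239 222 162]

[... 3351 characters left out ...]
5 172 207 226 235 240 243 243 244 244 242 238 222 182
 127  80  73  69  67  69]
235 [ 63  67  66  69  87 127 177 203 216 226 232 235 236 237 232 226 197 134
  85  70  68  66  68  69]
236 [ 65  70  69  66  71  88 121 139 165 200 215 214 218 223 202 164 129  89
  68  69  69  69  67  66]
237 [ 66  66  68  68  65  72  79  86 103 134 140 144 146 154 130  99  80  72
  68  67  67  69  67  67]
238 [68 67 69 69 67 66 65 70 74 79 80 78 81 86 77 68 67 71 68 69 68 68 70 67]
239 [66 65 68 70 68 69 68 68 70 70 68 67 69 68 68 66 68 67 71 70 67 64 66 69]
240 [66 69 66 67 65 68 68 67 69 69 72 66 66 67 63 69 68 68 65 69 70 65 66 67]
241 [68 69 68 70 67 68 68 70 68 64 69 70 68 70 68 68 68 69 65 70 68 65 70 67]
```

```bash
cat >> h.py <<'E'
def goal(pos,th):
    o=ctrl.get_obs();R0=R.from_euler('xyz',o['orientation'],degrees=True)
    y=np.array([np.cos(np.radians(th)),np.sin(np.radians(th)),0]);z=np.array([0,0,-1.]);T=R.from_matrix(np.c_[np.cross(y,z),y,z])
    print('t',round(o['clock'],2),'shift cm',(R0.inv().apply(np.array(pos)-o['tool_pos'])*100).round(2),'rot',((R0.inv()*T).as_rotvec(degrees=True)).round(2))
E
python3 - <<'E'
from h import *
goal([.5,.28,.40],200);goal([.6401,.1193,.37],173.5)
s=load('s0')
for z in(.204,):
    l=plane(s,309.75,221,z);r=plane(s,321.3,222.2,z);v=l-r;print(l,r,np.hypot(*v[:2]),np.degrees(np.arctan2(v[1],v[0])))
t=load('t0');print('cyl c',plane(t,342.5,228,.11))
E
```

```text
t 0.1 shift cm [ 37.9   24.49 -17.39] rot [ 8.000e-02 -5.000e-02  5.064e+01]
t 0.1 shift cm [ 56.44  35.01 -14.37] rot [ 7.000e-02 -7.000e-02  7.714e+01]
[ 0.434513   -0.26459951  0.204     ] [ 0.45172929 -0.29029312  0.204     ] 0.030928348384416136 123.82450220518116
cyl c [ 0.4486065  -0.27148356  0.11      ]
```

Emit:
send_rows([
  [[8, 5, -10, 0, 0, 7], [14, 9, -14, 0, 0, 14], [19, 12, -15, 0, 0, 21], [24, 15, -15, 0, 0, 28], [28, 17.5, -15, 0, 0, 35], [32, 20, -15, 0, 0, 42], [36, 22.5, -15, 0, 0, 49], [40, 25, -15, 0, 0, 55]],
])

```text
clock: 0.77
tool_pos: [0.411, 0.4015, 0.3536]
orientation: [-180.0, 0.0, -74.7]
force: [1.8, 0.8, -0.4]
opening: 0.0879
gripper_force: 0.0
```

```bash
python3 - <<'E'
from h import *
goal([.6301,.1193,.39],173.5);print(ctrl.get_obs()['tool_pos'])
E
```

```text
t 0.77 shift cm [ 33.   -13.68  -3.65] rot [-2.000e-02  4.000e-02  2.181e+01]
[0.41097901 0.4014923  0.35358417]
```

Emit:
send_rows([
  [[32, -13.3, -3.6, 0, 0, 20], [32, -13.3, -3.6, 0, 0, 20], [32, -13.3, -3.6, 0, 0, 20], [32, -13.3, -3.6, 0, 0, 20], [32, -13.3, -3.6, 0, 0, 20], [32, -13.3, -3.6, 0, 0, 20], [32, -13.3, -3.6, 0, 0, 20], [32, -13.3, -3.6, 0, 0, 20]],
])

```text
clock: 1.43
tool_pos: [0.6161, 0.1408, 0.3872]
orientation: [180.0, -0.0, -94.3]
force: [-0.0, 1.8, 1.4]
opening: 0.0877
gripper_force: 0.0
```

Emit:
send_rows([
  [[0, 0, 0, 0, 0, 0], [0, 0, 0, 0, 0, 0], [0, 0, 0, 0, 0, 0]],
])

```text
clock: 1.68
tool_pos: [0.6153, 0.1423, 0.3865]
orientation: [179.9, -0.0, -94.4]
force: [-0.1, 0.5, -0.2]
opening: 0.0877
gripper_force: 0.0
```

```bash
python3 - <<'E'
from h import *
goal([.6401,.1193,.36],173.5);print(ctrl.get_obs()['tool_pos'])
w=snap('wrist','w1');print(w['K'].tolist(),w['pose'].round(3).tolist())
E
```

```text
t 1.68 shift cm [ 2.1  -2.65  2.65] rot [ 0.07 -0.02  2.07]
[0.61530927 0.14228461 0.3865211 ]
[[309.70691628693146, 0.0, 319.51399782559605], [0.0, 309.70691628693146, 198.4772650494784], [0.0, 0.0, 1.0]] [[-0.997, 0.075, 0.017, 0.611], [0.077, 0.967, 0.242, 0.078], [0.002, 0.243, -0.97, 0.544], [0.0, 0.0, 0.0, 1.0]]
```

View pics/w1.png

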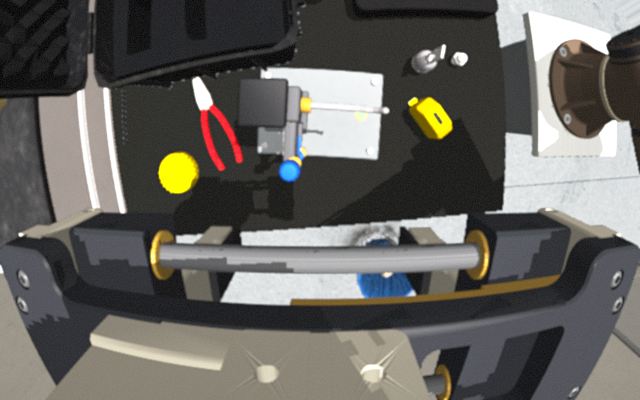

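The wrist view shows the knob at (290,170), the hook wire from (312,104) to its tip at (386,110), and the column top at (265,100). I'll cast these onto their known heights.

```bash
cat >> h.py <<'E'
def fray(s,u,v):
    K=s['K'];d=np.array([u-K[0,2],v-K[1,2]]);r=np.hypot(*d);t=r/K[0,0]
    c=np.r_[d/max(r,1e-9)*np.sin(t),np.cos(t)];T=s['pose'];return T[:3,3],T[:3,:3]@c
def fplane(s,u,v,z):
    o,d=fray(s,u,v);return o+d*(z-o[2])/d[2]
E
python3 - <<'E'
from h import *
w=load('w1');g=w['img'];h=cv2.cvtColor(g,cv2.COLOR_RGB2HSV)
m=cv2.inRange(h,(100,140,80),(125,255,255));m[:150]=0;m[185:]=0;m[:,:275]=0;m[:,305:]=0
n,l,st,c=cv2.connectedComponentsWithStats(m);print(st[1:].tolist(),c[1:].tolist())
t=load('t0');a=load('s0')
kc=c[1+st[1:,4].argmax()]
print('knob w+scene',two(fray(w,*kc),ray(a,277.5,139.3)));print('knob plane',fplane(w,*kc,.28))
# hook wire: bright columns
mx=g.min(2).astype(int)
for u in range(312,392,6):
    col=mx[96:118,u];print(u,col.tolist())
E
```

```text
[[297, 150, 7, 10, 33], [278, 161, 23, 22, 373]] [[299.8484848484849, 154.4848484848485], [288.9544235924933, 171.12868632707776]]
knob w+scene (array([0.64018786, 0.11897327, 0.27323493]), np.float64(0.0011554365750690943))
knob plane [0.63989989 0.11760705 0.28      ]
312 [236, 235, 236, 232, 230, 229, 237, 250, 254, 255, 251, 224, 198, 215, 229, 233, 234, 234, 236, 237, 235, 234]
318 [237, 238, 239, 236, 235, 235, 244, 250, 254, 255, 255, 239, 214, 220, 231, 236, 233, 231, 232, 233, 233, 232]
324 [238, 239, 239, 235, 237, 233, 234, 246, 254, 255, 255, 250, 221, 207, 222, 233, 237, 234, 235, 233, 235, 235]
330 [239, 238, 238, 239, 239, 236, 231, 237, 252, 255, 255, 255, 231, 199, 216, 230, 238, 238, 237, 237, 236, 235]
336 [239, 239, 238, 239, 239, 237, 228, 233, 249, 255, 255, 255, 240, 213, 214, 231, 236, 235, 235, 233, 235, 234]
342 [239, 239, 239, 240, 239, 236, 239, 241, 246, 253, 255, 255, 250, 226, 205, 218, 233, 237, 237, 235, 235, 235]
348 [239, 239, 240, 239, 239, 239, 239, 235, 240, 252, 255, 255, 255, 241, 207, 210, 230, 236, 237, 237, 235, 236]
354 [240, 241, 241, 241, 239, 240, 238, 235, 232, 243, 252, 254, 253, 246, 219, 210, 229, 239, 239, 239, 239, 238]
360 [241, 242, 240, 240, 239, 238, 238, 239, 238, 235, 242, 249, 248, 240, 223, 198, 205, 228, 235, 233, 231, 228]
366 [241, 243, 242, 242, 240, 242, 242, 242, 238, 236, 238, 247, 252, 252, 247, 224, 192, 197, 206, 212, 214, 225]
372 [244, 244, 244, 242, 244, 242, 242, 242, 242, 242, 242, 240, 244, 244, 240, 218, 200, 223, 240, 242, 243, 242]
378 [244, 245, 244, 244, 244, 245, 245, 244, 243, 244, 238, 221, 206, 202, 191, 167, 156, 184, 229, 241, 242, 239]
384 [46, 48, 45, 44, 45, 44, 42, 46, 41, 49, 89, 163, 232, 249, 251, 243, 212, 150, 86, 50, 47, 48]
390 [43, 48, 52, 42, 49, 50, 48, 53, 48, 48, 46, 46, 51, 47, 53, 54, 51, 45, 46, 46, 49, 51]
```

```bash
python3 - <<'E'
from h import *
w=load('w1')
p=cv2.resize(w['img'][55:185,230:400,::-1],None,fx=4.6,fy=4.6,interpolation=2);print(p.shape);cv2.imwrite('pics/w1c.png',p)
E
```

```text
(598, 782, 3)
```

View pics/w1c.png

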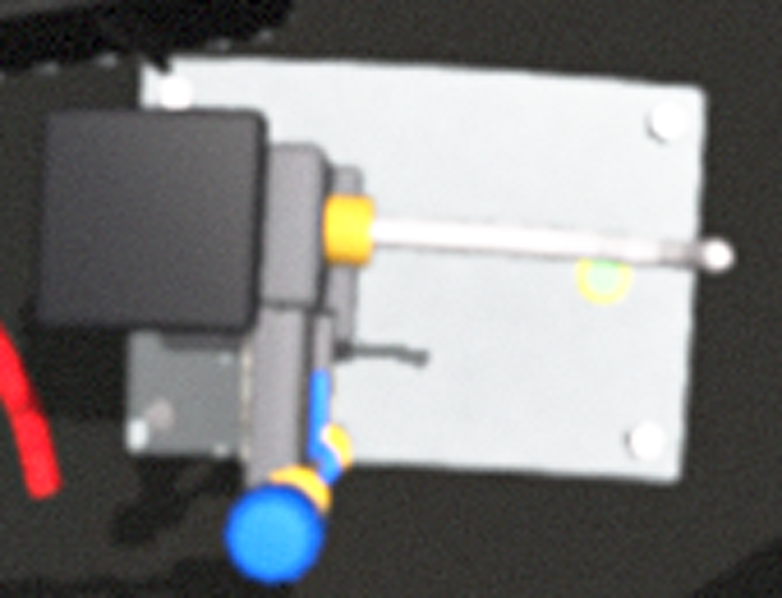

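```bash
python3 - <<'E'
from h import *
w=load('w1')
ang=lambda v:np.degrees(np.arctan2(v[1],v[0])).round(2)
A=fplane(w,312,104.6,.225);B=fplane(w,348,106.6,.225);T=fplane(w,386.1,110.2,.229)
print(A,B,T,'yaw',ang(A-B),ang(A-T), 'scene tip chk',two(fray(w,386.1,110.2),ray(load('s0'),265,165)))
c=[fplane(w,*p,.008) for p in((383.5,74.1),(377.8,159.8),(257.6,153.9),(261,67.6))]
print('plate front',ang(c[1]-c[0])-90,np.linalg.norm(c[1]-c[0]),'sides',ang(c[2]-c[1]),np.linalg.norm(c[2]-c[1]),ang(c[3]-c[0]))
k=np.array([.6401,.1185]);v=k-T[:2];print('k-t',np.hypot(*v),ang(v)-np.degrees(np.arctan2(60,90)))
q=np.array([(40,115),(265,110),(250,325),(38,322)])/4.6+[230,55]
cc=[fplane(w,*p,.258) for p in q];cm=np.mean(cc,0);print('column',cm,[np.linalg.norm(cc[i]-cc[i-1]).round(4) for i in range(4)],ang(cc[0]-cc[1]))
goal([.6401,.1185,.36],174)
E
```

```text
[0.61652869 0.05914393 0.225     ] [0.58016203 0.06375496 0.225     ] [0.54168515 0.06945908 0.229     ] yaw -7.23 -7.85 scene tip chk (array([0.54174727, 0.06859703, 0.22488174]), np.float64(0.002418237470706459))
plate front -7.459999999999994 0.15172570771052346 sides -7.26 0.21135152353409686 -7.4
k-t 0.10995678362117942 -7.200067525979787
column [0.66176853 0.0542599  0.258     ] [np.float64(0.0427), np.float64(0.046), np.float64(0.0436), np.float64(0.0437)] -5.76
t 1.73 shift cm [ 2.25 -2.69  2.68] rot [ 0.05 -0.01  1.65]
```

Emit:
send_rows([
  [[2.3, -2.7, 2.7, 0, 0, 3], [2.3, -2.7, 2.7, 0, 0, 3], [2.3, -2.7, 2.7, 0, 0, 3], [2.3, -2.7, 6, 0, 0, 3], [2.3, -2.7, 9, 0, 0, 3], [2.3, -2.7, 9, 0, 0, 3], [2.3, -2.7, 9, 0, 0, 3]],
])

```text
clock: 2.32
tool_pos: [0.6395, 0.1185, 0.2974]
orientation: [179.9, -0.1, -97.2]
force: [0.0, 0.2, 0.8]
opening: 0.0876
gripper_force: 0.0
```

```bash
python3 - <<'E'
from h import *
goal([.6401,.1187,.258],172.7);print(ctrl.get_obs()['tool_pos'])
E
```

```text
t 2.32 shift cm [-0.03 -0.06  3.94] rot [ 0.09 -0.09  0.06]
[0.63953608 0.11852699 0.29736137]
```

Emit:
send_rows([
  [[0, 0, 2, 0, 0, 0], [0, 0, 3.9, 0, 0, 0], [0, 0, 3.9, 0, 0, 0], [0, 0, 3.9, 0, 0, 0]],
])

```text
clock: 2.65
tool_pos: [0.6409, 0.1182, 0.2603]
orientation: [-179.9, -0.0, -97.3]
force: [0.1, -0.1, 0.2]
opening: 0.0875
gripper_force: 0.0
```

Emit:
send_rows([
  [[0, 0, 0, 0, 0, 0], [0, 0, 0, 0, 0, 0], [0, 0, 0, 0, 0, 0], [0, 0, 0, 0, 0, 0], [0, 0, 0, 0, 0, 0], [0, 0, 0, 0, 0, 0], [0, 0, 0, 0, 0, 0], [0, 0, 0, 0, 0, 0]],
], fingers=0)

```text
clock: 3.32
tool_pos: [0.6405, 0.1176, 0.2583]
orientation: [180.0, -0.0, -97.4]
force: [-0.0, 0.5, -0.3]
opening: 0.0398
gripper_force: 0.0
```

Emit:
send_rows([
  [[0, 0, 0, 0, 0, 0], [0, 0, 0, 0, 0, 0], [0, 0, 0, 0, 0, 0], [0, 0, 0, 0, 0, 0], [0, 0, 0, 0, 0, 0], [0, 0, 0, 0, 0, 0]],
], fingers=0)

```text
clock: 3.82
tool_pos: [0.6401, 0.1177, 0.2581]
orientation: [179.9, -0.0, -97.4]
force: [-2.8, 0.7, -0.4]
opening: 0.0169
gripper_force: 30.0
```

Emit:
send_rows([
  [[0, 0, -1, 0, 0, 0], [0, 0, -2.2, 0, 0, 0], [0, 0, -3.4, 0, 0, 0], [0, 0, -4.6, 0, 0, 0], [0, 0, -5.3, 0, 0, 0], [0, 0, -5.7, 0, 0, 0], [0, 0, -5.7, 0, 0, 0], [0, 0, -5.7, 0, 0, 0]],
])

```text
clock: 4.48
tool_pos: [0.6403, 0.1177, 0.316]
orientation: [-180.0, 0.0, -97.4]
force: [-5.7, 1.3, 1.1]
opening: 0.0169
gripper_force: 30.0
```

Emit:
send_rows([
  [[0, 0, -0.1, 0, 0, 0], [0, 0, -0.2, 0, 0, 0], [0, 0, -0.2, 0, 0, 0], [0, 0, -0.2, 0, 0, 0]],
])

```text
clock: 4.82
tool_pos: [0.6403, 0.1177, 0.3171]
orientation: [180.0, -0.0, -97.4]
force: [-5.6, 0.7, -2.5]
opening: 0.0166
gripper_force: 30.0
```

Emit:
send_rows([
  [[0, 0, -0.1, 0, 0, 0], [0, 0, -0.1, 0, 0, 0], [0, 0, -0.1, 0, 0, 0], [0, 0, -0.1, 0, 0, 0]],
])

```text
clock: 5.15
tool_pos: [0.6402, 0.1177, 0.3171]
orientation: [179.9, -0.0, -97.4]
force: [-3.5, 2.3, -9.5]
opening: 0.0171
gripper_force: 30.0
```

Emit:
send_rows([
  [[0, 0, -0.1, 0, 0, 0], [0, 0, -0.1, 0, 0, 0], [0, 0, -0.1, 0, 0, 0], [0, 0, -0.1, 0, 0, 0]],
])

```text
clock: 5.48
tool_pos: [0.6399, 0.1178, 0.3173]
orientation: [179.8, -0.0, -97.4]
force: [-1.1, -0.1, -22.7]
opening: 0.0167
gripper_force: 30.0
```

Emit:
send_rows([
  [[0, 0, 0.2, 0, 0, 0], [0, 0, 0.2, 0, 0, 0], [0, 0, 0.2, 0, 0, 0]],
])

```text
clock: 5.73
tool_pos: [0.6402, 0.1177, 0.3172]
orientation: [180.0, -0.0, -97.4]
force: [-4.0, 0.0, -15.9]
opening: 0.0167
gripper_force: 30.0
```

Emit:
send_rows([
  [[0, 0, 0, 0, 0, 0], [0, 0, 0, 0, 0, 0], [0, 0, 0, 0, 0, 0], [0, 0, 0, 0, 0, 0], [0, 0, 0, 0, 0, 0], [0, 0, -2, 0, 0, 0], [0, 0, -6, 0, 0, 0], [0, 0, -8, 0, 0, 0]],
], fingers=1)

```text
clock: 6.4
tool_pos: [0.6415, 0.1172, 0.4021]
orientation: [-179.7, 0.0, -97.4]
force: [-0.9, 0.1, 1.7]
opening: 0.0647
gripper_force: 0.0
```

```bash
python3 - <<'E'
from h import *
a=snap('scene','s1')
h=cv2.cvtColor(a['img'],cv2.COLOR_RGB2HSV);m=cv2.inRange(h,(100,120,60),(125,255,255));m[:100]=0;m[180:]=0;m[:,:260]=0;m[:,300:]=0
n,l,st,c=cv2.connectedComponentsWithStats(m);print(c[1:].round(1).tolist(),st[1:].tolist(),proj(a,[.6401,.119,.333]))
goal([.43,-.10,.42],139);goal([.50,-.20,.42],130)
print(ctrl.get_obs()['joint_pos'].round(1))
E
```

```text
[[276.5, 122.8], [278.9, 155.9]] [[275, 120, 4, 7, 26], [278, 155, 3, 3, 8]] [276.51829083 122.4621678 ]
t 6.45 shift cm [24.26 18.29 -1.67] rot [-0.53  0.34 33.64]
t 6.45 shift cm [33.28 10.06 -1.61] rot [-0.51  0.38 42.64]
[ 27.5  15.1  15.5   0.2 -89.9 -34.9]
```

```bash
python3 - <<'E'
from h import *
goal([.47,-.20,.40],121)
E
```

```text
t 6.45 shift cm [33.67 13.06  0.35] rot [-0.48  0.42 51.64]
```

Emit:
send_rows([
  [[4, 2, -1, 0, 0, 7], [8, 4, -1, 0, 0, 14], [12, 6, -1, 0, 0, 21], [16, 7.5, -1, 0, 0, 28], [20, 9, -1, 0, 0, 35], [24, 10.5, -1, 0, 0, 42], [28, 11.5, -1, 0, 0, 49], [31, 12.5, -1, 0, 0, 51]],
])

```text
clock: 7.12
tool_pos: [0.477, -0.173, 0.4086]
orientation: [-179.9, 0.1, -148.7]
force: [1.1, -1.4, -0.1]
opening: 0.0877
gripper_force: 0.0
```

Emit:
send_rows([
  [[0, 0, 0, 0, 0, 0], [0, 0, 0, 0, 0, 0]],
])

```text
clock: 7.28
tool_pos: [0.4773, -0.1734, 0.4086]
orientation: [-179.9, 0.1, -148.6]
force: [0.5, 0.2, 0.5]
opening: 0.0876
gripper_force: 0.0
```

```bash
python3 - <<'E'
from h import *
w=snap('wrist','w2');print(w['pose'].round(3).tolist())
print(ctrl.get_obs()['tool_pos'],ctrl.get_obs()['orientation'])
p=cv2.resize(w['img'][60:210,220:420,::-1],None,fx=4,fy=4,interpolation=2);cv2.imwrite('pics/w2c.png',p)
E
```

```text
[[-0.522, 0.826, 0.211, 0.421], [0.853, 0.507, 0.126, -0.206], [-0.003, 0.246, -0.969, 0.565], [0.0, 0.0, 0.0, 1.0]]
[ 0.47789825 -0.17219278  0.40815215] [-1.79924531e+02  1.00906912e-01 -1.48454851e+02]
```

View pics/w2c.png

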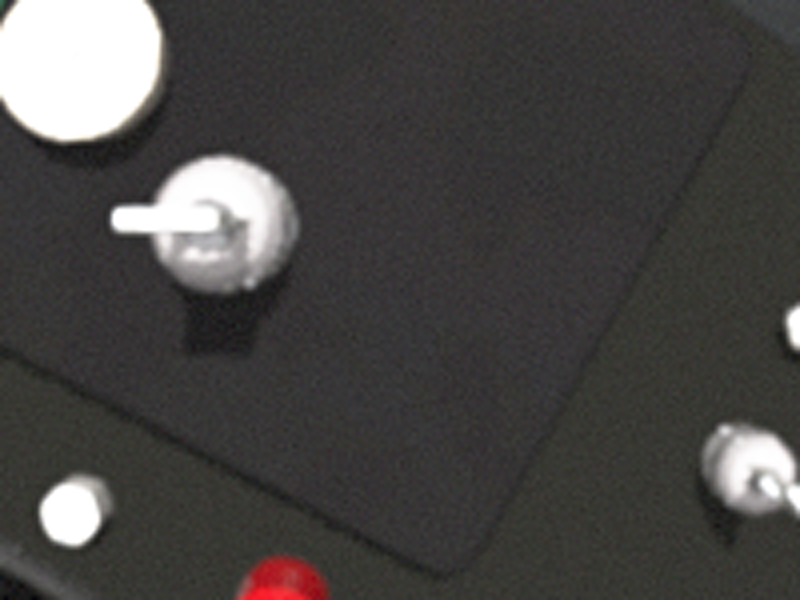

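The strap top lies at crop (112–223,218), i.e. wrist pixels (248–275.7,114.5). The gauge and bottle are clear of the fingers.

```bash
python3 - <<'E'
from h import *
w=load('w2')
l=fplane(w,248,114.6,.204);r=fplane(w,275.7,114.6,.204);v=l-r;th=np.degrees(np.arctan2(v[1],v[0]))%180
c=(l+r)/2;print(l,r,np.hypot(*v[:2]),th,c)
print('scene cross',plane(load('s0'),315.6,221.3,.204))
goal([*c[:2],.23],th)
E
```

```text
[ 0.45727971 -0.28412307  0.204     ] [ 0.44094669 -0.25532389  0.204     ] 0.03310831116422231 119.55908866298697 [ 0.4491132  -0.26972348  0.204     ]
scene cross [ 0.44429556 -0.276543    0.204     ]
t 7.33 shift cm [ 7.59 -6.78 17.81] rot [-0.07  0.1   1.99]
```

Emit:
send_rows([
  [[2.5, -2.2, 3, 0, 0, 2], [5, -4.4, 6, 0, 0, 2], [7.6, -6.8, 8, 0, 0, 2], [7.6, -6.8, 11, 0, 0, 2], [7.6, -6.8, 14, 0, 0, 2], [7.6, -6.8, 16, 0, 0, 2], [7.6, -6.8, 16, 0, 0, 2], [7.6, -6.8, 16, 0, 0, 2]],
])

```text
clock: 8.0
tool_pos: [0.4496, -0.2684, 0.2471]
orientation: [180.0, -0.1, -150.2]
force: [0.2, 0.6, 0.8]
opening: 0.0874
gripper_force: 0.0
```

```bash
python3 - <<'E'
from h import *
w=snap('wrist','w3');goal([.4491,-.2697,.166],119.6)
cv2.imwrite('pics/w3c.png',cv2.resize(w['img'][40:240,180:460,::-1],None,fx=2.8,fy=2.8,interpolation=2))
E
```

```text
t 8.05 shift cm [ 0.16 -0.01  8.25] rot [-0.07  0.01  0.16]
```

View pics/w3c.png

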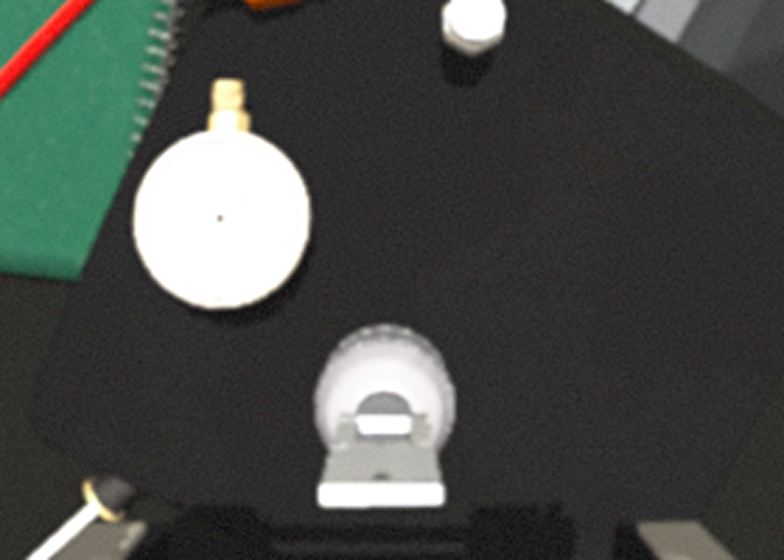

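The strap top is at crop (318–445,493), i.e. wrist pixels (293.6–338.9,216.1), nearly parallel to the closing line.

```bash
python3 - <<'E'
from h import *
w=load('w3')
l=fplane(w,293.6,216.1,.204);r=fplane(w,338.9,215.9,.204);v=l-r;th=np.degrees(np.arctan2(v[1],v[0]))%180
c=(l+r)/2;print(np.hypot(*v[:2]),th,c);goal([*c[:2],.166],th)
E
```

```text
0.030699717232865794 120.08407498694021 [ 0.44853183 -0.27100148  0.204     ]
t 8.05 shift cm [ 0.27 -0.1   8.25] rot [-0.07  0.01 -0.32]
```

Emit:
send_rows([
  [[0.25, -0.1, 0, 0, 0, 0], [0.25, -0.1, 3, 0, 0, 0], [0.25, -0.1, 6, 0, 0, 0], [0.25, -0.1, 8.2, 0, 0, 0], [0.25, -0.1, 8.2, 0, 0, 0]],
])

```text
clock: 8.47
tool_pos: [0.4458, -0.2703, 0.1627]
orientation: [179.8, -0.1, -150.4]
force: [-0.6, 0.3, -0.6]
opening: 0.0876
gripper_force: 0.0
```

Emit:
send_rows([
  [[0, 0, 0, 0, 0, 0], [0, 0, 0, 0, 0, 0], [0, 0, 0, 0, 0, 0], [0, 0, 0, 0, 0, 0], [0, 0, 0, 0, 0, 0], [0, 0, 0, 0, 0, 0], [0, 0, 0, 0, 0, 0], [0, 0, 0, 0, 0, 0]],
], fingers=0)

```text
clock: 9.13
tool_pos: [0.4474, -0.2712, 0.1655]
orientation: [-180.0, 0.0, -150.4]
force: [-1.1, 0.2, 0.1]
opening: 0.0398
gripper_force: 0.0
```

Emit:
send_rows([
  [[0, 0, 0, 0, 0, 0], [0, 0, 0, 0, 0, 0], [0, 0, 0, 0, 0, 0], [0, 0, 0, 0, 0, 0]],
])

```text
clock: 9.47
tool_pos: [0.4473, -0.2711, 0.1652]
orientation: [180.0, -0.0, -150.4]
force: [0.3, -0.5, 0.4]
opening: 0.0298
gripper_force: 30.0
```

Emit:
send_rows([
  [[0, 0, -1, 0, 0, 0], [0, 0, -3, 0, 0, 0], [0, 0, -6, 0, 0, 0], [0, 0, -9, 0, 0, 0], [0, 0, -12, 0, 0, 0], [0, 0, -13.5, 0, 0, 0], [0, 0, -14, 0, 0, 0], [0, 0, -14, 0, 0, 0]],
])

```text
clock: 10.13
tool_pos: [0.4474, -0.2711, 0.3062]
orientation: [-180.0, 0.1, -150.4]
force: [0.8, -0.9, -4.2]
opening: 0.0296
gripper_force: 30.0
```

Emit:
send_rows([
  [[0, 0, 0, 0, 0, 0], [0, 0, 0, 0, 0, 0], [0, 0, 0, 0, 0, 0], [0, 0, 0, 0, 0, 0]],
])

```text
clock: 10.47
tool_pos: [0.4469, -0.271, 0.304]
orientation: [179.9, -0.1, -150.4]
force: [-0.5, -0.9, -3.8]
opening: 0.0295
gripper_force: 30.0
```

```bash
python3 - <<'E'
from h import *
print(ctrl.get_obs()['force'],ctrl.get_obs()['moment'])
goal([.492,.0765,.30],82.7)
E
```

```text
[-0.4664608  -0.87145389 -3.83836146] [ 0.07038809 -0.17181061  0.01530644]
t 10.47 shift cm [-21.11  27.97   0.42] rot [ 0.06 -0.12 36.94]
```

Emit:
send_rows([
  [[-0.8, 1, 0, 0, 0, 2], [-2.5, 3.3, 0, 0, 0, 7], [-4.6, 6.1, 0, 0, 0, 12], [-6.7, 8.9, 0, 0, 0, 17], [-8.8, 11.7, 0, 0, 0, 22], [-10.9, 14.5, 0, 0, 0, 27], [-12.6, 16.8, 0, 0, 0, 31], [-13.5, 18, 0, 0, 0, 33]],
])

```text
clock: 11.13
tool_pos: [0.4757, -0.0452, 0.3048]
orientation: [180.0, -0.0, 176.5]
force: [1.1, -1.6, -4.4]
opening: 0.0297
gripper_force: 30.0
```

```bash
python3 - <<'E'
from h import *
goal([.492,.0765,.30],82.7)
E
```

```text
t 11.13 shift cm [-0.89 12.25  0.49] rot [ 0.03 -0.02  3.82]
```

Emit:
send_rows([
  [[-0.2, 2.5, 0.3, 0, 0, 1], [-0.4, 5.5, 0.5, 0, 0, 2], [-0.6, 8.5, 0.5, 0, 0, 3], [-0.8, 11, 0.5, 0, 0, 3.8], [-0.9, 12.2, 0.5, 0, 0, 3.8], [-0.9, 12.2, 2, 0, 0, 3.8], [-0.9, 12.2, 4, 0, 0, 3.8], [-0.9, 12.2, 5.5, 0, 0, 3.8]],
])

```text
clock: 11.8
tool_pos: [0.4912, 0.0735, 0.2487]
orientation: [-180.0, -0.1, 172.9]
force: [-0.4, -0.4, -6.2]
opening: 0.03
gripper_force: 30.0
```

Emit:
send_rows([
  [[0, 0, 0, 0, 0, 0], [0, 0, 0, 0, 0, 0], [0, 0, 0, 0, 0, 0], [0, 0, 0, 0, 0, 0]],
])

```text
clock: 12.13
tool_pos: [0.4925, 0.0734, 0.2515]
orientation: [180.0, 0.1, 172.8]
force: [0.3, 0.6, -4.4]
opening: 0.0297
gripper_force: 30.0
```

```bash
python3 - <<'E'
from h import *
s=snap('scene','s2');t=snap('top','t2');w=snap('wrist','w4')
print(ctrl.get_obs()['tool_pos'],ctrl.get_obs()['force']);goal([.498,.0757,.2428],82.7);goal([.5575,.068,.2428],82.7)
A=cv2.resize(s['img'][115:215,225:315,::-1],None,fx=4,fy=4,interpolation=2)
B=cv2.resize(w['img'][40:240,200:440,::-1],None,fx=1.8,fy=1.8,interpolation=2)
c=np.zeros((400,800,3),np.uint8);c[:,:360]=A;c[:360,360:792]=B;cv2.imwrite('pics/c4.png',c)
E
```

```text
[0.49210789 0.07335244 0.25110933] [-0.6711672  -1.38553147 -4.91859694]
t 12.28 shift cm [-0.55  0.31  0.83] rot [0.04 0.07 0.14]
t 12.28 shift cm [-6.55  0.28  0.84] rot [0.04 0.07 0.14]
```

View pics/c4.png

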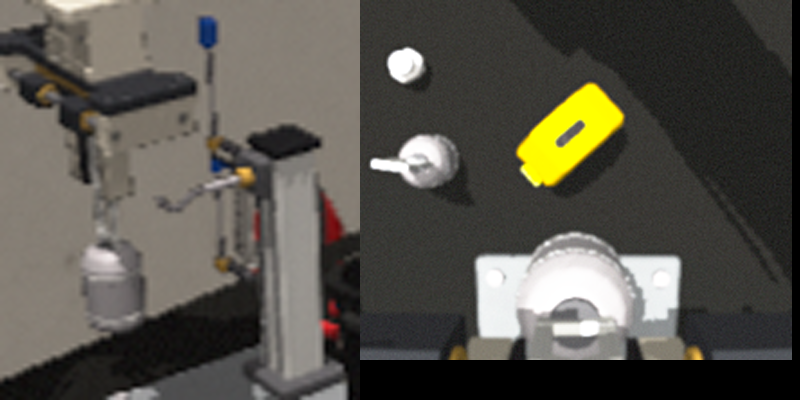

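The scene view shows the strap, still held, in front of the hook tip (crop (160,203)). The slot faces the hook, and the blue flag sits at the black pointer. Next I advance over the tip.

Emit:
send_rows([
  [[0, 0.3, 0.8, 0, 0, 0], [-0.5, 0.3, 0.85, 0, 0, 0], [-1.5, 0.3, 0.85, 0, 0, 0], [-2.5, 0.3, 0.85, 0, 0, 0], [-3.3, 0.3, 0.85, 0, 0, 0], [-4, 0.3, 0.85, 0, 0, 0], [-4, 0.3, 0.85, 0, 0, 0], [-4, 0.3, 0.85, 0, 0, 0]],
])

```text
clock: 12.95
tool_pos: [0.5321, 0.071, 0.2413]
orientation: [-180.0, -0.1, 172.8]
force: [0.4, 0.3, -4.6]
opening: 0.0297
gripper_force: 30.0
```

```bash
python3 - <<'E'
from h import *
print(ctrl.get_obs()['tool_pos'],ctrl.get_obs()['force']);goal([.5575,.068,.2428],82.7)
E
```

```text
[0.53209046 0.07103992 0.24127119] [ 0.37423827  0.34109648 -4.63086575]
t 12.95 shift cm [-2.56  0.02 -0.16] rot [-0.03 -0.06  0.09]
```

Emit:
send_rows([
  [[-0.5, 0, -0.1, 0, 0, 0], [-1, 0, -0.1, 0, 0, 0], [-1.5, 0, -0.1, 0, 0, 0], [-2, 0, -0.1, 0, 0, 0], [-2.5, 0, -0.1, 0, 0, 0], [-2.5, 0, -0.1, 0, 0, 0], [-2.5, 0, -0.1, 0, 0, 0], [-2.5, 0, -0.1, 0, 0, 0]],
])

```text
clock: 13.62
tool_pos: [0.5565, 0.0681, 0.2426]
orientation: [-180.0, -0.0, 172.8]
force: [-1.0, -0.2, -4.5]
opening: 0.0297
gripper_force: 30.0
```

```bash
python3 - <<'E'
from h import *
print(ctrl.get_obs()['tool_pos'],ctrl.get_obs()['force'],ctrl.get_obs()['moment'])
s=snap('scene','s3')
A=cv2.resize(s['img'][125:225,235:335,::-1],None,fx=6,fy=6,interpolation=2);cv2.imwrite('pics/c5.png',A)
E
```

```text
[0.55647876 0.06813917 0.24263194] [-0.97578666 -0.22165987 -4.47742807] [ 0.03690903 -0.17356029 -0.00230317]
```

View pics/c5.png

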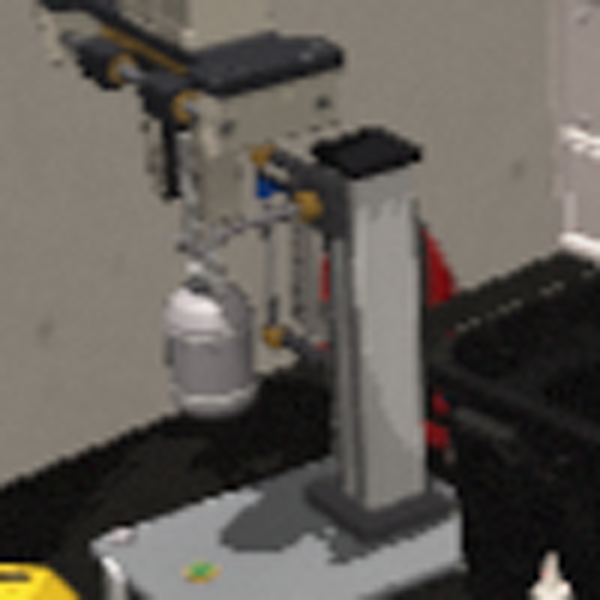

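The strap is on the wire, with the tip showing in front of it at crop (190,243), and no side force reads. I lower slowly, watching the force.

Emit:
send_rows([
  [[0, 0, 0.5, 0, 0, 0], [0, 0, 1, 0, 0, 0], [0, 0, 1.4, 0, 0, 0], [0, 0, 1.7, 0, 0, 0], [0, 0, 2, 0, 0, 0], [0, 0, 2.3, 0, 0, 0], [0, 0, 2.6, 0, 0, 0], [0, 0, 2.8, 0, 0, 0]],
])

```text
clock: 14.33
tool_pos: [0.5565, 0.0681, 0.2145]
orientation: [-180.0, -0.0, 172.8]
force: [-1.7, 0.0, -2.3]
opening: 0.0298
gripper_force: 30.0
```

Emit:
send_rows([
  [[0, 0, 0.2, 0, 0, 0], [0, 0, 0.4, 0, 0, 0], [0, 0, 0.6, 0, 0, 0], [0, 0, 0.8, 0, 0, 0], [0, 0, 1, 0, 0, 0], [0, 0, 1, 0, 0, 0], [0, 0, 1, 0, 0, 0], [0, 0, 1, 0, 0, 0]],
])

```text
clock: 15.0
tool_pos: [0.5566, 0.0682, 0.2049]
orientation: [-180.0, -0.0, 172.8]
force: [-1.3, 0.4, -1.3]
opening: 0.0296
gripper_force: 30.0
```

```bash
python3 - <<'E'
from h import *
for i in range(4):
    o=ctrl.get_obs();print(o['tool_pos'],o['force']);ctrl.snapshot('top')
E
```

```text
[0.5566132  0.06817909 0.20486072] [-1.26806594  0.38524649 -1.31329031]
[0.55661856 0.06819623 0.20490195] [-2.34251461 -0.50392149 -1.83632192]
[0.5566156  0.06818639 0.20488148] [-0.92490363 -0.58937045 -1.57150811]
[0.55657561 0.06818617 0.20486681] [-1.08018606  0.05536192 -2.07019671]
```

Emit:
send_rows([
  [[0, 0, 0.2, 0, 0, 0], [0, 0, 0.4, 0, 0, 0], [0, 0, 0.6, 0, 0, 0], [0, 0, 0.8, 0, 0, 0], [0, 0, 0.9, 0, 0, 0], [0, 0, 0.9, 0, 0, 0], [0, 0, 0.9, 0, 0, 0]],
])

```text
clock: 15.78
tool_pos: [0.5567, 0.0682, 0.1958]
orientation: [-180.0, -0.0, 172.8]
force: [-1.5, -1.4, -0.4]
opening: 0.0297
gripper_force: 30.0
```

```bash
python3 - <<'E'
from h import *
f=[]
for i in range(10):
    o=ctrl.get_obs();f.append(o['force']);ctrl.snapshot('top')
print(o['tool_pos'],np.mean(f,0),np.std(f,0)/3)
E
```

```text
[0.55664953 0.06819878 0.19583523] [-1.50758476 -1.06465099 -0.89451323] [0.12899198 0.16069275 0.11845651]
```

Emit:
send_rows([
  [[0, 0, 0.15, 0, 0, 0], [0, 0, 0.3, 0, 0, 0], [0, 0, 0.4, 0, 0, 0], [0, 0, 0.5, 0, 0, 0], [0, 0, 0.5, 0, 0, 0], [0, 0, 0.5, 0, 0, 0]],
])

```text
clock: 16.78
tool_pos: [0.5566, 0.0682, 0.1907]
orientation: [-180.0, -0.0, 172.8]
force: [-2.0, -0.6, 0.2]
opening: 0.0297
gripper_force: 30.0
```

```bash
python3 - <<'E'
from h import *
f=[]
for i in range(16):
    o=ctrl.get_obs();f.append(o['force']);ctrl.snapshot('top')
print(o['tool_pos'],np.mean(f,0),np.std(f,0)/4)
E
```

```text
[0.55660784 0.06820981 0.19077239] [-1.30858481 -1.0797031  -0.3793172 ] [0.15649217 0.12600446 0.11572599]
```

Emit:
send_rows([
  [[0, 0, 0.1, 0, 0, 0], [0, 0, 0.2, 0, 0, 0], [0, 0, 0.2, 0, 0, 0], [0, 0, 0.2, 0, 0, 0]],
])

```text
clock: 17.92
tool_pos: [0.5566, 0.0682, 0.1887]
orientation: [-180.0, -0.0, 172.8]
force: [-1.5, -1.4, 0.5]
opening: 0.0295
gripper_force: 30.0
```

Emit:
send_rows([
  [[0, 0, 0, 0, 0, 0], [0, 0, 0, 0, 0, 0], [0, 0, 0, 0, 0, 0], [0, 0, 0, 0, 0, 0], [0, 0, 0, 0, 0, 0], [0, 0, 0, 0, 0, 0]],
], fingers=1)

```text
clock: 18.42
tool_pos: [0.5567, 0.0683, 0.1889]
orientation: [180.0, 0.0, 172.8]
force: [-0.4, 0.0, -0.2]
opening: 0.0643
gripper_force: 0.0
```

Emit:
send_rows([
  [[0, 0, -1, 0, 0, 0], [0, 0, -3, 0, 0, 0], [0, 0, -6, 0, 0, 0], [0, 0, -10, 0, 0, 0], [0, 0, -12, 0, 0, 0], [0, 0, -12, 0, 0, 0]],
])

```text
clock: 18.92
tool_pos: [0.5589, 0.0685, 0.3155]
orientation: [179.8, 0.5, 172.9]
force: [-0.0, 0.1, 0.3]
opening: 0.0874
gripper_force: 0.0
```

```bash
python3 - <<'E'
from h import *
print(ctrl.get_obs()['tool_pos'],ctrl.get_obs()['force'])
a=snap('scene','s5')
h=cv2.cvtColor(a['img'],cv2.COLOR_RGB2HSV);m=cv2.inRange(h,(100,120,60),(125,255,255));m[:100]=0;m[190:]=0;m[:,:260]=0;m[:,300:]=0
n,l,st,c=cv2.connectedComponentsWithStats(m);print(c[1:].round(1).tolist(),st[1:].tolist())
cv2.imwrite('pics/c6.png',cv2.resize(a['img'][115:225,235:335,::-1],None,fx=5.4,fy=5.4,interpolation=2))
E
```

```text
[0.55890608 0.0684745  0.31554447] [-0.022321    0.14365886  0.28125662]
[[279.7, 165.0]] [[279, 164, 3, 3, 7]]
```

View pics/c6.png

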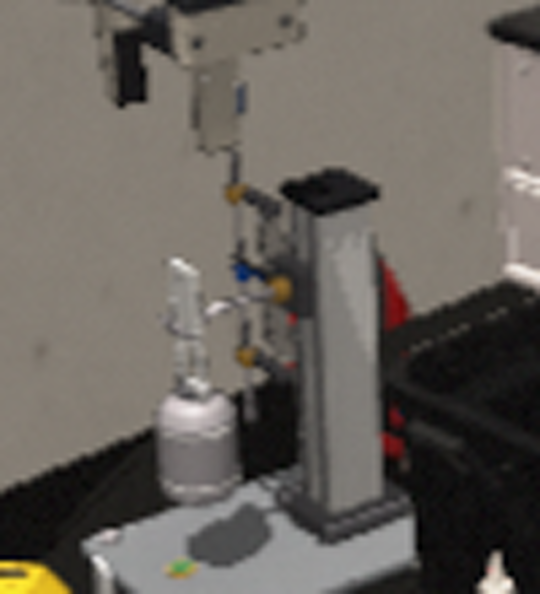

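The displacer hangs upright on the hook and the blue flag (crop (242,270)) is against the black pointer arm. The gripper is clear above. I'll let it settle and check that it is still.

Emit:
send_rows([
  [[2, 0, -4, 0, 0, 0], [4, 0, -6, 0, 0, 0], [6, 0, -6, 0, 0, 0], [6, 0, -6, 0, 0, 0], [6, 0, -6, 0, 0, 0], [6, 0, -6, 0, 0, 0], [6, 0, -6, 0, 0, 0], [6, 0, -6, 0, 0, 0]],
])

```text
clock: 19.63
tool_pos: [0.4974, 0.0756, 0.3678]
orientation: [-179.9, -0.1, 172.8]
force: [0.0, 0.5, -0.6]
opening: 0.0876
gripper_force: 0.0
```

Emit:
send_rows([
  [[0, 0, 0, 0, 0, 0], [0, 0, 0, 0, 0, 0], [0, 0, 0, 0, 0, 0], [0, 0, 0, 0, 0, 0], [0, 0, 0, 0, 0, 0], [0, 0, 0, 0, 0, 0], [0, 0, 0, 0, 0, 0], [0, 0, 0, 0, 0, 0]],
])

```text
clock: 20.3
tool_pos: [0.4971, 0.0757, 0.3688]
orientation: [180.0, 0.0, 172.8]
force: [-0.0, -1.0, -1.2]
opening: 0.0875
gripper_force: 0.0
```

Emit:
send_rows([
  [[0, 0, 0, 0, 0, 0], [0, 0, 0, 0, 0, 0], [0, 0, 0, 0, 0, 0], [0, 0, 0, 0, 0, 0], [0, 0, 0, 0, 0, 0], [0, 0, 0, 0, 0, 0], [0, 0, 0, 0, 0, 0], [0, 0, 0, 0, 0, 0]],
])

```text
clock: 20.97
tool_pos: [0.4971, 0.0757, 0.3688]
orientation: [-180.0, -0.0, 172.8]
force: [0.5, -0.5, -0.8]
opening: 0.0875
gripper_force: 0.0
```

```bash
python3 - <<'E'
from h import *
f=[ctrl.snapshot('scene') for _ in range(8)]
c0=f[0]['img'][160:215,255:290].astype(int)
print([np.abs(x['img'][160:215,255:290].astype(int)-c0).mean().round(2) for x in f])
def cen(x):
    g=x['img'][160:215,255:285].min(2)>140;ys,xs=np.nonzero(g);return xs.mean().round(2),ys.mean().round(2)
print([cen(x) for x in f],ctrl.get_obs()['clock'])
cv2.imwrite('pics/c7.png',cv2.resize(f[-1]['img'][115:225,235:335,::-1],None,fx=5.4,fy=5.4,interpolation=0))
E
```

```text
[np.float64(0.0), np.float64(1.22), np.float64(1.22), np.float64(1.25), np.float64(1.25), np.float64(1.25), np.float64(1.27), np.float64(1.22)]
[(np.float64(12.01), np.float64(43.17)), (np.float64(11.96), np.float64(43.26)), (np.float64(11.88), np.float64(43.18)), (np.float64(11.87), np.float64(43.11)), (np.float64(12.0), np.float64(43.38)), (np.float64(11.83), np.float64(43.26)), (np.float64(11.88), np.float64(43.2)), (np.float64(12.0), np.float64(43.38))] 21.3667
```

Only image noise remains between frames, so it is still; I hand in.

```bash
python3 -c "
from h import *
print(ctrl.close_job())"
```

```text
the job is handed in; nothing more can be done
None
```

The displacer hangs still and upright on the hook, the blue pointer rests at the black one as far as the camera can show, and the job was handed in at about 21 s; no verdict was returned.

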